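Unlock the spice carousel and hold the pepper mill at the front

TASK

The round spice carousel on the worktop is locked for transport. Pull the upright tab of its lock outward, away from the carousel, fully to its end stop, then turn the carousel by the round knob on top of its post until the tall pepper mill standing on it is over the pointed nose of the base, and finish there with the knob still gripped in the fingers, holding the turntable still. Leave the things standing around it where they are.

Things in the scene. Friction and masses are not known exactly. Their poses are not given: they have to be found in the camera images.
- carousel: fixed base of the carousel: a wooden disc 200 mm across and 12 mm thick with a pointed nose (18 mm high, tip 116 mm from the centre) on its front and a straight lock track on its left, 50 mm wide, up to 235 mm from the centre. Origin: centre of the underside, on the turntable's axis; the nose points along its own -x, the track along its own +y, z up. The whole carousel may stand turned by up to 0.3 rad
- lock_slide (a joint): travel of the lock slide along the base's +y, outward from the turntable: 0 m fully locked, 0.040 m at its end stop (unlocked); stays where it is left, friction about 1.5 N. While it is locked a bolt stands between 12 pins under the turntable, which then has only about 0.2 rad of play either way; beyond about 0.02 m the bolt is clear
- lock_grip (a point): point to grip on the lock's upright wooden tab: the tab is 14 mm wide across the track (base x), 26 mm long along the track (base y), its top at 57 mm, its foot (the steel shoe, 32 mm wide across) reaching 23 mm above the worktop; this point is its centre, 42 mm above the worktop, 165 mm from the carousel's axis when locked. The steel guides beside it are 20 mm high. Axes as the base's
- turntable (a joint): angle of the turntable about the vertical axis relative to the base, rad, counter-clockwise from above positive, no stops; 0 (or a whole turn, 6.283) means the pepper mill stands exactly over the nose. It starts between 0.8 and 5.5. Turns freely with slight friction (0.05 N m) and stays where it is left
- mill_point (a point): on the axis of the pepper mill, half-way up (115 mm above the worktop), 55 mm from the carousel's axis. The mill is waisted wood, 58 mm across and by far the tallest of the five containers fixed in holders on the turntable (its top 201 mm above the worktop; the others' tops 120 to 171 mm). Everything on the 176 mm turntable is fixed to it and turns with it
- carousel_knob: round steel knob on top of the carousel's centre post, fixed to the turntable, 36 mm across; its straight side reaches from 212 to 240 mm above the worktop, top at 246 mm. Its origin lies on the axis at worktop height; it turns with the turntable
- knob_center (a point): centre of the knob, on the axis, 228 mm above the worktop; the place to grip it from above, at any yaw
- tumbler: drinking glass, 76 mm across, 86 mm tall; a loose bystander; origin at the centre of its underside
- tin: low round food tin, 75 mm across, 58 mm tall; a loose bystander; origin at the centre of its underside
- lemon: lemon, 71 x 53 x 51 mm; a loose bystander; origin at the centre of its underside
- garlic: garlic bulb, 60 mm; a loose bystander; origin at the centre of its underside
- candle: small tea light, 38 mm across, 15 mm tall; a loose bystander; origin at the centre of its underside
- mug: mug with a handle, 82 x 112 x 94 mm; a loose bystander; origin at the centre of its underside

How it is judged:
By the outcome, as a careful person would: the job done as asked, in the order asked, and still so for the second after the job is handed in, while the arm keeps its last pose, push and grip.
It also fails if it takes over 59 s, if anything falls off the work surface, if the arm or the gripper's body presses on something with over 40 N, if the wrist force passes 120 N, or if a joint passes its speed limit or range.

ROBOT

A 6-joint arm with a two-finger parallel gripper is mounted at the origin on a cart in front of the work surface, level with it; the furniture and walls round the work are solid. World frame = base frame: x ahead of the robot, y to its left, z up, the work surface at z = 0. Lengths are in m, angles in degrees, forces in N, time in s.
With the tool pointing down it reaches from about 0.375 to 0.75 m from the base axis. Payload 9 kg.
Tool frame: the origin (TCP) lies where the fingers leave the gripper's body, on its centre line; the fingertips stand 73 mm ahead of it and the grasp point (between the pads) lies 54 mm ahead of it (robot.tip_reach is the distance from the TCP to the fingertips, in m); z points along the fingers, y is the line along which they close (so a half turn about z gives the same grasp; the last joint's range is limited). The gripper opens to 85 mm and grips with 20 to 120 N. Pads are 22 mm wide; open, the fingers measure 114 mm over their backs; the gripper's body (76 mm by 85 mm) begins 54 mm behind the grasp point. The pads swing forward as they close: fully open they stand 13 mm farther back than shut.
Start: joints at [-78.306, 5.964, 5.575, 89.605, 0, 77.527], TCP at [0.246, -0.547, 0.304] pointing down, gripper open.
Joint ranges: [-171.21, 171.21], [-48.23, 106.86], [-62.78, 66.21], [-105.2, 120.99], [-86.42, 89.51], [-180, 180]. Speed limits (degrees/s): [127.2, 127.2, 147.25, 180, 180, 180].

INTERFACE

Orientations are given as [roll, pitch, yaw] about the fixed x, y, z axes, in that order (R = Rz(yaw) Ry(pitch) Rx(roll)).
In Python, from plant import robot gives the robot as it stands. Calls block until the motion is done:
- robot.move_pose(position, orientation): joint-space move of the TCP to a pose.
- robot.line_to(position, vel=0.15, rotation=None, guard=None): straight line of the TCP; rotation=None keeps the orientation; vel is the mean speed in m/s. With guard (N) it stops when the force on the tool has changed by that much, and returns True; else False.
- robot.goto_joints(angles): joint-space move.
- robot.set_gripper(opening): finger opening in m; the grip force is fixed at half the most; returns when the fingers have stopped.
- robot.pause(seconds).
- robot.ik(position, orientation): joint angles nearest the present ones, or None.
- robot.observe(): the state.
- robot.grab_frame(name): name is "side" or "top" or "wrist"; returns the picture (480x640x3 uint8, blue, green, red); there is no depth.
- robot.get_calibration(name): a dict with "vertical_fov" (degrees; the focal length in pixels is half the picture's height over the tangent of half this angle, whatever the lens; pixels are square), "cx", "cy" (the principal point, pixels), "k1" (the pictures are not rectified: a ray, as slopes to the right and down, at radius r is drawn at 1 + k1 r^2 times it, then the intrinsics apply), "rvec" (rotation vector, rad) and "tvec" (3), from world to camera coordinates, as OpenCV has them. Camera axes: x right, y down, z forward; pixel columns grow to the right and rows downward; lengths in m; the calibration is good to about 2 mm. A picture is of the moment at which its call begins: read the wrist's pose just before it. get_calibration takes no time and is no camera call; for the wrist camera it gives the pose at the moment of the call.
A pose or a line that the arm cannot do raises robot.IKError and nothing moves.
- robot.job_done(): hands the job in; it is judged then, once.
The state is a dict: "time": time; "q": joint angles; "qvel": joint speeds; "joint_torque": joint torques, N m; "tool_pos": TCP position; "tcp_rot": TCP orientation; "ft_force": force on the tool from outside, world axes, zero at the start; "torque": the same for the moment, N m; "gripper_width": finger opening in m; "gripper_force": force on a finger pad.
Only numpy, scipy, OpenCV 4.12 (cv2) and the standard library are available. Lean on these libraries where they do the work, as an engineer would, in place of code of your own. Each camera call takes 0.05 s, during which the arm holds its last target. There are 200 camera calls.

## Working session

There is one attempt and no reset: what is moved stays moved. The work goes in short steps, each a Python script; the robot and the scene stay as the last script left them, time stands still between calls to the robot, and variables do not carry over. Pictures are saved under pics/ and viewed, at most 10 in all, crops included, and the job is handed in when it is done.

```bash
mkdir -p pics; python3 - <<'E'
from plant import robot
import cv2
for n in("top","side"):
    cv2.imwrite(f"pics/{n}0.png",robot.grab_frame(n)); print(n,robot.get_calibration(n))
o=robot.observe();print(o['time'],o['tcp_rot'],o['tool_pos'])
E
```

```text
top {'vertical_fov': 43.48613753256407, 'cx': 314.61442572789895, 'cy': 246.0467360837762, 'k1': 0.030647386023680348, 'rvec': array([ 2.3651802 , -1.75389594,  0.20963184]), 'tvec': array([0.0982465 , 0.64962665, 1.26309142])}
side {'vertical_fov': 54.60601431991808, 'cx': 325.4690781743238, 'cy': 230.88296276828606, 'k1': -0.062037843647786944, 'rvec': array([ 0.47664034, -2.68402158,  1.2342873 ]), 'tvec': array([0.63171657, 0.06232913, 1.0138681 ])}
0.1 [-1.79935922e+02 -1.61701212e-02  2.41687746e+01] [ 0.24561195 -0.54719742  0.30322277]
```

View pics/top0.png

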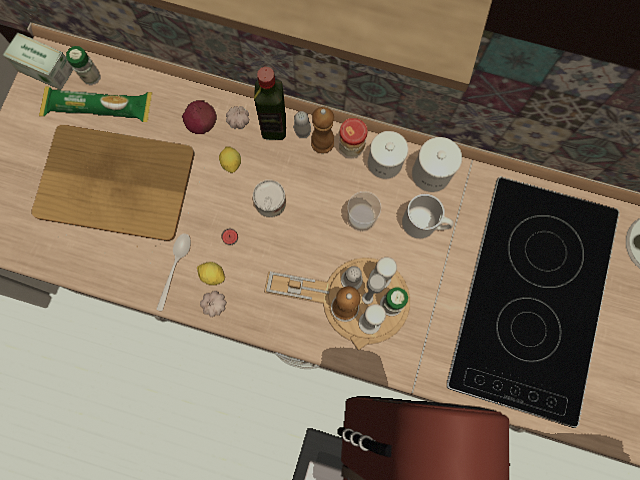

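View pics/side0.png

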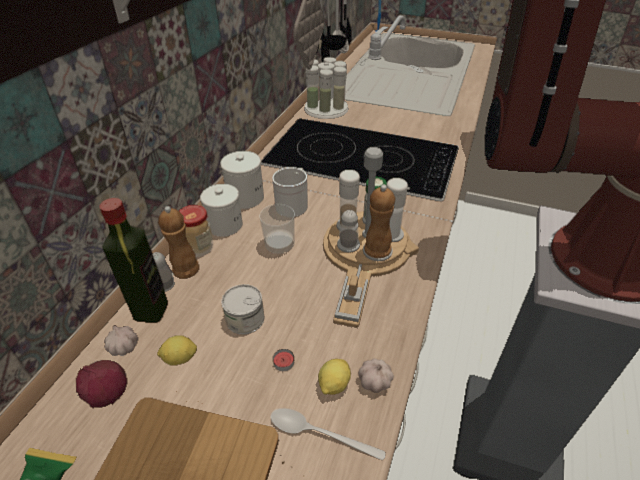

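The top view shows the carousel disc near (367,300), the nose at (360,347), the lock tab at (295,286) and the mill top at (346,296). I'll zoom in to measure these more closely.

```bash
python3 - <<'E'
import cv2,numpy as np
a=cv2.imread("pics/top0.png")[240:360,255:425]; b=cv2.imread("pics/side0.png")[140:330,310:430]
cv2.imwrite("pics/c1.png",cv2.resize(a,None,fx=4.7,fy=4.7,interpolation=cv2.INTER_CUBIC))
cv2.imwrite("pics/c2.png",cv2.resize(b,None,fx=3,fy=3,interpolation=cv2.INTER_CUBIC))
E
```

```text
(no output)
```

View pics/c1.png

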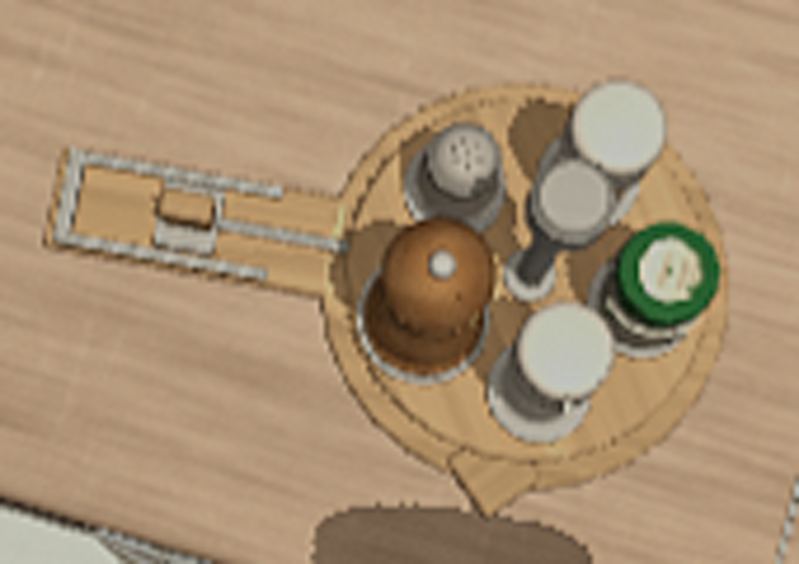

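View pics/c2.png

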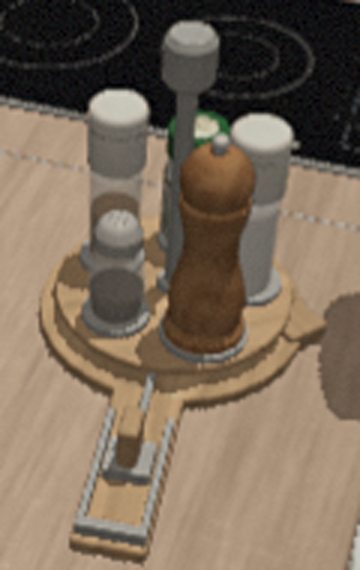

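```bash
cat > h.py <<'E'
import numpy as np,cv2
from plant import robot
def proj(cal,P):
    f=240/np.tan(np.radians(cal['vertical_fov']/2)); K=np.array([[f,0,cal['cx']],[0,f,cal['cy']],[0,0,1.]])
    return cv2.projectPoints(np.float64(P).reshape(-1,1,3),cal['rvec'],cal['tvec'],K,np.array([cal['k1'],0,0,0.]))[0].reshape(-1,2)
def R(a): return np.array([[np.cos(a),-np.sin(a)],[np.sin(a),np.cos(a)]])
E
cat > fit.py <<'E'
from h import *
from scipy.optimize import least_squares
T=[('k',575,200),('m',441,264),('n',487,516),('t',188,203),('c+',68,150),('c-',45,245),('d',525,287)]
S=[('k',191,37),('m',220,140),('n',325,325),('t',131,408),('c+',75,537),('c-',147,550)]
ct,cs=robot.get_calibration('top'),robot.get_calibration('side')
def P(p,k):
    x,y,a,th=p
    L={'k':(0,0,.246),'m':(-.055*np.cos(th),-.055*np.sin(th),.2),'n':(-.116,0,.015),'t':(0,.165,.057),'c+':(.025,.235,.012),'c-':(-.025,.235,.012),'d':(0,0,.012)}[k]
    return [*(R(a)@L[:2]+[x,y]),L[2]]
def res(p):
    r=[]
    for k,u,v in T: r.append(proj(ct,P(p,k))[0]-[255+(u+.5)/4.7-.5,240+(v+.5)/4.7-.5])
    for k,u,v in S: r.append(proj(cs,P(p,k))[0]-[310+(u+.5)/3-.5,140+(v+.5)/3-.5])
    return np.array(r)
for th in(4,5,5.5):
    s=least_squares(lambda p:res(p).ravel(),[.5,-.2,0,th],loss='soft_l1');print(s.x,s.cost)
print(res(s.x).round(1).tolist())
E
python3 fit.py
```

```text
[0.52210392 0.13712521 0.11229904 5.25344421] 8.966342746374382
[0.52210392 0.13712522 0.11229905 5.25344438] 8.966342746364193
[0.52210392 0.13712521 0.11229904 5.25344422] 8.966342746373005
[[-0.2, -0.8], [0.2, -0.6], [-0.0, 0.6], [0.4, 0.4], [-1.1, -0.8], [-0.5, 0.0], [0.1, -1.1], [0.8, -2.6], [0.3, -1.6], [1.3, -0.7], [0.6, 2.3], [-1.7, -0.3], [0.3, 0.3]]
```

```bash
python3 - <<'E'
from h import *
a=.1123; c=np.array([.5221,.1371]); tab=c+R(a)@[0,.165]
p,_=robot.observe()['tool_pos'],0
robot.line_to([p[0],p[1],.40],vel=.2)
for y in(96.4,-83.6):
    for pt in(tab,c): print(y,robot.ik([*pt,.4],[180,0,y]))
print([ (y,robot.ik([*c,.285],[180,0,y])) for y in (0,60,120)])
q=[robot.ik([*tab,.4],[180,0,y]) for y in(96.4,-83.6)]
y=min(zip((96.4,-83.6),q),key=lambda t:9e9 if t[1] is None else abs(t[1][5]))[0];print(y)
robot.move_pose([*tab,.4],[180,0,y]); robot.line_to([*tab,.26])
cal=robot.get_calibration('wrist'); im=robot.grab_frame('wrist'); cv2.imwrite('pics/w1.png',im)
import pickle;pickle.dump(cal,open('w1.pkl','wb'))
L=[(0,.165,.057)]+[(sx*.007,.165+sy*.013,.057) for sx in(-1,1) for sy in(-1,1)]
W=[[*(R(a)@l[:2]+c),l[2]] for l in L]; print(proj(cal,W).round(),robot.observe()['time'],robot.observe()['tool_pos'])
E
```

```text
96.4 [ 18.11034486   6.3675741   16.11848201  99.7509079    0.
 101.71034486]
96.4 [ 0.82153909 -1.92603133  7.62259324 99.54862458  0.         84.42153909]
-83.6 [ 18.11034486   6.3675741   16.11848201  99.7509079    0.
 -78.28965514]
-83.6 [  0.82153909  -1.92603133   7.62259324  99.54862458   0.
 -95.57846091]
[(0, array([   0.82153909,   -4.75026997,   -7.17619456,   87.57407541,
          0.        , -179.17846091])), (60, array([  0.82153909,  -4.75026997,  -7.17619456,  87.57407541,
         0.        , 120.82153909])), (120, array([ 0.82153909, -4.75026997, -7.17619456, 87.57407541,  0.        ,
       60.82153909]))]
-83.6
[[321. 224.]
 [330. 207.]
 [330. 240.]
 [311. 207.]
 [312. 240.]] 4.975 [0.50412106 0.3011977  0.26131752]
```

View pics/w1.png

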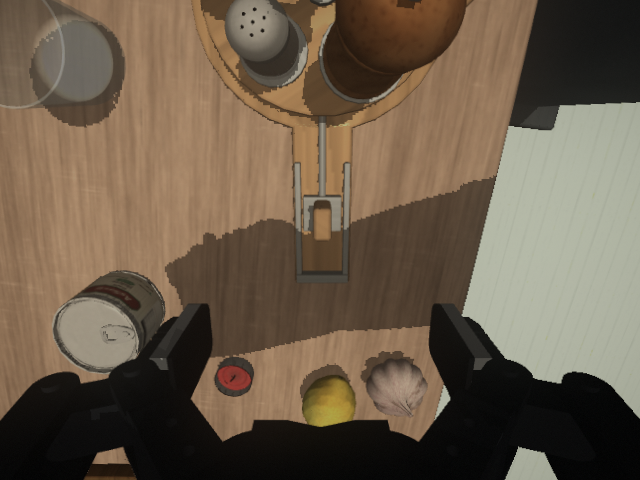

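The tab shows at about (322,223), against a predicted (321,224), so the fit is good. Next I grip it and pull.

```bash
python3 - <<'E'
from h import *
a=.1123; c=np.array([.5221,.1371]); tab=c+R(a)@[0,.165]; d=R(a)@[0,1.]
robot.set_gripper(.05)
print(robot.line_to([*tab,.13],vel=.15), robot.line_to([*tab,.100],vel=.06,guard=8))
robot.set_gripper(0.0); o=robot.observe(); print(o['gripper_width'],o['gripper_force'],o['tool_pos'],o['ft_force'])
p=np.array(o['tool_pos'])
g=robot.line_to([*(p[:2]+d*.05),p[2]],vel=.03,guard=20)
o=robot.observe(); q=np.array(o['tool_pos']); print(g,(q-p)[:2]@d,o['ft_force'],o['gripper_width'],o['time'])
E
```

```text
False False
0.013155512612898199 60.414989590644836 [0.50337476 0.30110022 0.10049259] [-4.85472455 -1.41977369  5.81967567]
True 0.03894701290693366 [-0.54937764 -2.46697785  6.80240789] 0.013108500703973902 8.7333
```

```bash
python3 - <<'E'
from h import *
a=.1123; d=R(a)@[0,1.]
p=np.array(robot.observe()['tool_pos'])
for k in(.003,.006,.009):
    g=robot.line_to([*(p[:2]+d*k),p[2]],vel=.02,guard=30); robot.pause(.2)
    o=robot.observe(); f=np.array(o['ft_force']); print(k,g,(np.array(o['tool_pos'])-p)[:2]@d,f,f[:2]@d)
    if g or f[:2]@d<-20: break
robot.set_gripper(.04); o=robot.observe(); p=o['tool_pos']; print(p)
robot.line_to([p[0],p[1],.26],vel=.15)
cal=robot.get_calibration('wrist'); im=robot.grab_frame('wrist'); cv2.imwrite('pics/w2.png',im)
c=np.array([.5221,.1371])
for r in (.165,.205): print(proj(cal,[[*(R(a)@[0,r]+c),.057]]).round(1))
print(robot.observe()['time'])
E
```

```text
0.003 False 0.0004921448898024488 [ -2.00756052 -19.53415238   7.19027499] -19.18613086778014
0.006 False 0.0011369772542487373 [ -1.33390358 -33.29121271  10.92463317] -32.93202795036847
[0.49825032 0.34620423 0.10032907]
[[317.7 165.4]]
[[317.9 219.8]]
11.3917
```

View pics/w2.png

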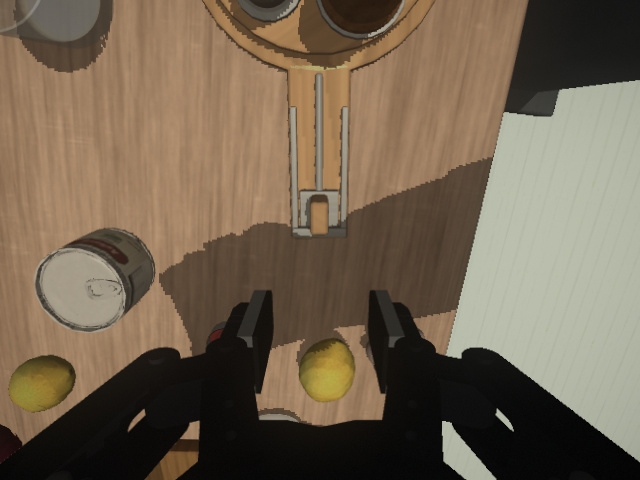

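The tab is now at (319,218) and its shoe is against the track's end bar, so it's fully unlocked. Next, the knob.

```bash
python3 - <<'E'
from h import *
import pickle
c=np.array([.5221,.1371])
p=robot.observe()['tool_pos']; robot.line_to([p[0],p[1],.41],vel=.25); robot.set_gripper(.085)
robot.move_pose([*c,.43],[180,0,-113.6])
cal=robot.get_calibration('wrist'); im=robot.grab_frame('wrist'); cv2.imwrite('pics/w3.png',im); pickle.dump(cal,open('w3.pkl','wb'))
a=.1123; th=5.253; m=R(a)@[-.055*np.cos(th),-.055*np.sin(th)]+c
print(proj(cal,[[*c,.246],[*m,.201],[*(R(a)@[-.116,0]+c),.018]]).round(1)); o=robot.observe(); print(o['time'],o['q'])
E
```

```text
[[319.5 231.1]
 [377.1 246.3]
 [401.1 133.4]]
13.5583 [ 9.40465312e-01 -4.44683726e-01  1.23050449e+01  1.02757050e+02
  2.07696716e-02 -6.55985587e+01]
```

View pics/w3.png

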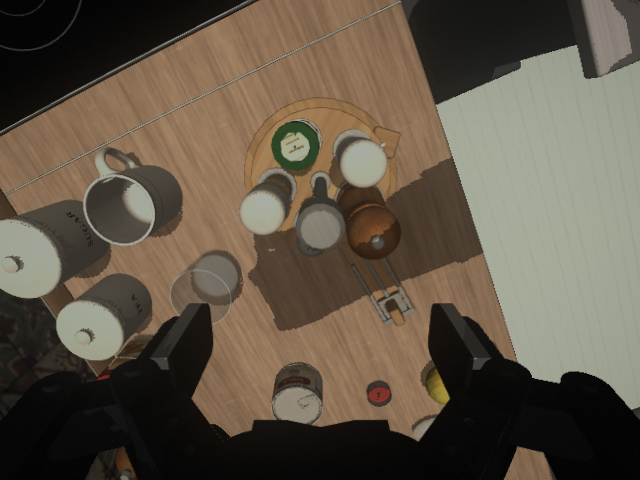

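The knob shows at about (320,227), the mill's finial at (377,241) and the nose tip at (401,132). That's within about 3 mm of the fit. I'll apply a small correction, grip the knob and turn it.

```bash
python3 - <<'E'
from h import *
c=[.5215,.1357]
robot.line_to([*c,.36],vel=.2); print(robot.line_to([*c,.284],vel=.08,guard=10))
robot.set_gripper(0.0); o=robot.observe(); print(o['gripper_width'],o['gripper_force'],o['ft_force'],o['tool_pos'])
q=np.array(o['q'])
for s in(.15,.5,1):
    t=q.copy(); t[5]-=59.0*s; robot.goto_joints(t); o=robot.observe(); print(o['tcp_rot'],o['ft_force'],o['torque'],o['gripper_width'])
robot.pause(.3)
a,b=robot.grab_frame('top'),robot.grab_frame('side')
cv2.imwrite('pics/top2.png',a);cv2.imwrite('pics/side2.png',b)
A=cv2.resize(a[240:360,290:425],(540,480),interpolation=cv2.INTER_CUBIC)
B=cv2.resize(b[120:280,310:430],(360,480),interpolation=cv2.INTER_CUBIC)[:,:260]
cv2.imwrite('pics/c3.png',np.hstack([A,B])); print(robot.observe()['time'])
E
```

```text
False
0.033945712440334924 60.50679916399531 [-4.10486182 -0.17711828  6.09284583] [0.52133024 0.13582234 0.28451409]
[-1.79991436e+02  1.34761525e-02 -1.04943428e+02] [ 0.08710572 -0.23608572  2.3098803 ] [0.02173471 0.12968167 0.07843855] 0.033884853385603174
[-1.79960029e+02  4.40417409e-03 -8.44488130e+01] [ 2.57165963 -0.62107671 -0.55090232] [-0.04102905 -0.34505999  0.06946595] 0.034049638787239045
[-1.79917545e+02 -2.88464435e-02 -5.48351399e+01] [ 4.61883077  0.94004304 -0.50347239] [ 0.02595893 -0.81189341  0.04853851] 0.034102061365070185
17.35
```

View pics/c3.png

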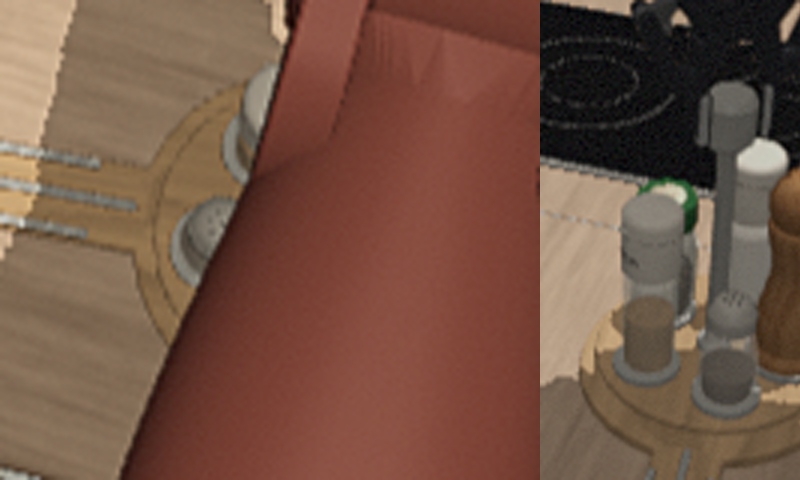

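The arm now blocks the top view of the mill. The side view shows the knob between the pads and the mill moved round towards the nose, so I'll use the wrist and side views.

```bash
python3 - <<'E'
from h import *
import pickle
cal=robot.get_calibration('wrist'); w=robot.grab_frame('wrist'); cv2.imwrite('pics/w4.png',w); pickle.dump(cal,open('w4.pkl','wb'))
b=cv2.imread('pics/side2.png')[160:270,340:425]
B=cv2.resize(b,None,fx=4.5,fy=4.5,interpolation=cv2.INTER_CUBIC)
A=cv2.resize(w,(416,312),interpolation=cv2.INTER_AREA)
C=np.zeros((495,800,3),np.uint8); C[:312,:416]=A; C[:495,417:799]=B[:495,:382]
cv2.imwrite('pics/c4.png',C)
c=np.array([.5218,.1365]);a=.1123
for th in(-.1,0,.1):
    m=R(a+th)@[-.055,0]+c; Q=[[*m,.201],[*m,.0],[*(R(a)@[-.116,0]+c),.015],[*c,.246],[*m,.115]]
    print(th,(proj(cal,Q)*.65).round().tolist(),((proj(robot.get_calibration('side'),Q)-[340,160])*4.5+[417,0]).round().tolist())
E
```

```text
-0.1 [[270.0, 232.0], [238.0, 152.0], [277.0, 170.0], [207.0, 233.0], [251.0, 183.0]] [[687.0, 64.0], [646.0, 402.0], [775.0, 392.0], [571.0, -48.0], [668.0, 219.0]]
0 [[274.0, 226.0], [240.0, 149.0], [277.0, 170.0], [207.0, 233.0], [254.0, 179.0]] [[689.0, 57.0], [648.0, 395.0], [775.0, 392.0], [571.0, -48.0], [670.0, 212.0]]
0.1 [[278.0, 220.0], [242.0, 146.0], [277.0, 170.0], [207.0, 233.0], [256.0, 175.0]] [[690.0, 50.0], [649.0, 387.0], [775.0, 392.0], [571.0, -48.0], [671.0, 205.0]]
```

View pics/c4.png

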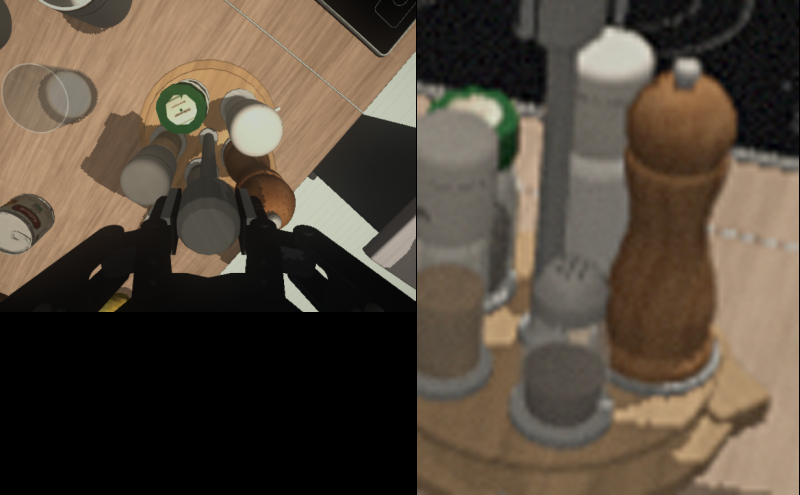

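```bash
python3 - <<'E'
import cv2,numpy as np
a=cv2.resize(cv2.imread('pics/w4.png')[220:370,340:470],None,fx=3,fy=3,interpolation=cv2.INTER_CUBIC)
b=cv2.resize(cv2.imread('pics/w3.png')[90:270,235:425],None,fx=2.15,fy=2.15,interpolation=cv2.INTER_CUBIC)
C=np.zeros((590,800,3),np.uint8);C[:a.shape[0],:390]=a;C[:b.shape[0],391:391+b.shape[1]]=b
d=cv2.resize(cv2.imread('pics/w1.png')[0:60,300:500],None,fx=2,fy=2);C[455:575,391:791]=d
cv2.imwrite('pics/c5.png',C)
E
```

```text
(no output)
```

View pics/c5.png

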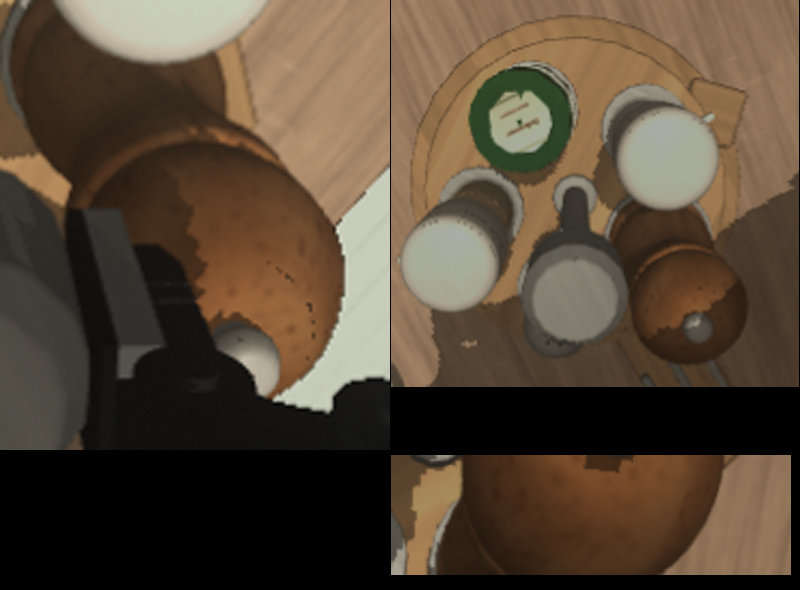

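```bash
cat > fit2.py <<'E'
from h import *
import pickle
from scipy.optimize import least_squares
V={n:robot.get_calibration(n) for n in('top','side')}
for n in('w1','w3','w4'): V[n]=pickle.load(open(n+'.pkl','rb'))
c1=lambda u,v:(255+u/4.7-.4,240+v/4.7-.4); c2=lambda u,v:(310+u/3-.3,140+v/3-.3); s2=lambda u,v:(340+(u-417)/4.5-.4,160+v/4.5-.4)
w3=lambda u,v:(235+(u-391)/2.15-.3,90+v/2.15-.3)
O=[]
def add(view,k,uv): O.append((view,k,*uv))
for k,u,v in[('k',575,200),('m0',441,264),('n',487,516),('t',188,203),('c+',68,150),('c-',45,245),('d',525,287)]: add('top',k,c1(u,v))
for k,u,v in[('k',191,34),('m0',220,140),('n',325,325),('t',131,408),('c+',75,537),('c-',147,550)]: add('side',k,c2(u,v))
add('side','m1',s2(687,62)); add('side','n',s2(768,402))
add('w1','t',(322.5,223.5))
for k,u,v in[('k',577,285),('m0',697,327),('n',747,93),('d',577,180)]: add('w3',k,w3(u,v))
add('w4','m1',(422,338))
def P(p,k):
    a=p[2]; mm=lambda th:(-.055*np.cos(th),-.055*np.sin(th),.197)
    L={'k':(0,0,.245),'m0':mm(p[3]),'m1':mm(p[4]),'n':(-.116,0,.015),'t':(0,.165,.057),'c+':(.025,.235,.012),'c-':(-.025,.235,.012),'d':(0,0,.012)}[k]
    return np.array([*(R(a)@L[:2]+p[:2]),L[2]])
def res(p):
    r=[]
    for vw,k,u,v in O:
        i={'top':0,'side':1}.get(vw,2); dr,dt=p[5+6*i:8+6*i],p[8+6*i:11+6*i]; cal=dict(V[vw])
        Rm=cv2.Rodrigues(dr)[0]@cv2.Rodrigues(cal['rvec'])[0]
        cal['tvec']=cv2.Rodrigues(dr)[0]@np.ravel(cal['tvec'])+dt; cal['rvec']=cv2.Rodrigues(Rm)[0]
        r.append(proj(cal,P(p,k))[0]-[u,v])
    return np.array(r)
def full(p):
    pr=[]
    for i in range(3): pr+=list(p[5+6*i:8+6*i]/.003)+list(p[8+6*i:11+6*i]/.002)
    sg=np.array([1.5 if o[0][0]=='w' else .8 for o in O])[:,None]
    return np.r_[(res(p)/sg).ravel(),pr,(p[:2]-[.5213,.1358])/.0012,((p[4]-p[3])-np.radians(58.96))/.02]
s=least_squares(full,np.r_[.5213,.1358,.112,5.25,6.28,np.zeros(18)],loss='soft_l1',x_scale='jac')
C=np.linalg.pinv(s.jac.T@s.jac)
print(s.x[:5].round(4),np.sqrt(np.diag(C))[:5].round(4)); print(s.x[5:].round(4))
for o,r in zip(O,res(s.x)): print(o[0],o[1],r.round(1))
E
python3 fit2.py
```

```text
[0.5211 0.136  0.112  5.262  6.3014] [0.0009 0.0009 0.0047 0.019  0.0229]
[ 0.0004 -0.0002  0.0005 -0.0002 -0.0001  0.0005 -0.001  -0.0021 -0.0002
 -0.0002  0.0001  0.0009  0.0003  0.      0.0004  0.0002 -0.0012  0.0012]
top k [-0.1 -0.3]
top m0 [0.3 0.1]
top n [0.1 0.8]
top t [0.6 0.6]
top c+ [-0.9 -0.6]
top c- [-0.4  0.2]
top d [ 0.2 -0.9]
side k [ 0.2 -0.7]
side m0 [-0.2 -0.1]
side n [ 0.6 -0.5]
side t [0.1 2.5]
side c+ [-2.2 -0.2]
side c- [-0.2  0.4]
side m1 [-0.1  1.2]
side n [ 1.  -1.4]
w1 t [ 0.1 -2.4]
w3 k [-0.8  4.7]
w3 m0 [ 0.3 -0.6]
w3 n [ 0.8 -1.6]
w3 d [-0.8  3.8]
w4 m1 [0.2 0.4]
```

The fit puts the mill about 0.02 rad past the nose, so I'll turn back 1.2° and hand in.

```bash
python3 - <<'E'
from h import *
o=robot.observe(); q=np.array(o['q']); q[5]+=1.2; robot.goto_joints(q); robot.pause(.8)
o=robot.observe(); print(o['tcp_rot'],o['gripper_width'],o['gripper_force'],o['ft_force'],o['qvel'],o['time'])
print(robot.job_done())
E
```

```text
[-1.79914117e+02 -2.95156966e-02 -5.60494119e+01] 0.03414081005267386 60.23794994194759 [1.95580837 0.63143729 0.50631901] [ 0.04376954  0.04808844 -0.07764927 -0.06339404 -0.07212245 -0.00143333] 18.45
the job is handed in; nothing more can be done
None
```

I handed the job in at about 18 s: the lock was pulled out to its end stop, then the carousel turned by its knob until the mill stood over the nose (to about 0.02 rad by my camera fit), with the knob still gripped and nothing around it touched as far as I could see; no verdict came back.

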